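Build a sample riser up to the gauge band and dial in the plate count

TASK

Stack blue spacer plates on the riser's dark pad, flat and squared up with the pad, until the top of the stack is level with the green band of the height gauge beside it: neither below nor above the band. Then turn the selector knob from its white rest line to the mark with as many yellow dots as there are plates in the stack. Leave the spare plates flat on the worktop away from the riser, and do not shift the gauge's band or disturb the other things.

Things in the scene. Friction and masses are not known exactly. Their poses are not given: they have to be found in the camera images.
- plate_0_mid (a point): spacer plate 0; all four spacer plates are alike: blue, rounded edges, 44 (x) x 70 (y) x 14 (z) mm, 110 g, two dark dots on top; loose, lying flat on the worktop at the start. Point: centre of the plate, half-way up; x across the 44 mm width, y along the 70 mm length, z up
- plate_1_mid (a point): spacer plate 1; all four spacer plates are alike: blue, rounded edges, 44 (x) x 70 (y) x 14 (z) mm, 110 g, two dark dots on top; loose, lying flat on the worktop at the start. Point: centre of the plate, half-way up; x across the 44 mm width, y along the 70 mm length, z up
- plate_2_mid (a point): spacer plate 2; all four spacer plates are alike: blue, rounded edges, 44 (x) x 70 (y) x 14 (z) mm, 110 g, two dark dots on top; loose, lying flat on the worktop at the start. Point: centre of the plate, half-way up; x across the 44 mm width, y along the 70 mm length, z up
- plate_3_mid (a point): spacer plate 3; all four spacer plates are alike: blue, rounded edges, 44 (x) x 70 (y) x 14 (z) mm, 110 g, two dark dots on top; loose, lying flat on the worktop at the start. Point: centre of the plate, half-way up; x across the 44 mm width, y along the 70 mm length, z up
- pad_top (a point): centre of the top face of the riser's dark pad, on which the plates are stacked. Pad 44 (x) x 70 (y) mm, the outline of a plate; its top is 20 mm above the worktop and 10 mm above the riser's grey base plate (115 x 200 mm, from 55 mm on the -y side to 145 mm on the +y side of this point). Fixed. y points along the pad's 70 mm side towards the gauge column, z up
- column_top (a point): top of the gauge's upright 12 mm steel rod (18 mm black cap), fixed on the riser: 115 mm from the pad's centre along the pad's +y, 70 mm above the pad's top face. Further left stands the fume hood's tall post, which bounds the workspace at y above about 0.23: keep the arm clear of it
- band_mid (a point): middle of the gauge's green band: a bar 18 mm tall (9 mm below to 9 mm above this point), 6 mm thick, reaching from its black clamp on the column towards the stack and ending 55 mm from the pad's centre. Its middle is set 24 to 46 mm above the pad's top face, differently each time: two or three plates bring the top of the stack into the band. Stiff (8 N); leave it as set
- selector_grip (a point): grip of the selector knob, on its vertical axis, 58 mm above the worktop: white bar 44 mm long, 13 mm wide, 22 mm tall (top 10 mm above this point) on a 48 mm disc. x points along the bar to its pointer end (red line on top), y across the 13 mm; both turn with the knob. Below it a fixed grey box 92 x 80 x 40 mm with a black top, beside the riser
- selector (a joint): angle of the selector knob (rad), growing clockwise seen from above. Marked positions: 0 = white line (rest, where it starts), 0.6 = two yellow dots, 1.2 = three yellow dots (the middle of each group); stops at -0.1 and 1.3. A stiff knob: about 0.05 N m turns it and it stays where it is left
- crucible_mid (a point): bystander: white porcelain crucible, 34 mm across, 30 mm tall, loose; point at half height
- lab_timer_mid (a point): bystander: white lab timer with coloured keys, 57 x 68 x 24 mm, loose; point at half height
- beaker_mid (a point): bystander: small glass beaker, 55 mm across, 60 mm tall, loose; point at half height
- vial_mid (a point): bystander: vial with blue cap, 25 mm across, 63 mm tall, loose; point at half height
Mind the look-alikes: they are no part of the job. What is shaped like the part that bears plate_0_mid but red is not meant.

How it is judged:
By the outcome, as a careful person would: the job done as asked, in the order asked, and still so for the second after the job is handed in, with the robot touching nothing.
It also fails if it takes over 72 s, if anything falls off the work surface, if the arm or the gripper's body presses on something with over 40 N, if the wrist force passes 120 N, or if a joint passes its speed limit or range.

ROBOT

A 7-joint arm with a two-finger parallel gripper is mounted at the origin on a cart in front of the work surface, level with it; the furniture and walls round the work are solid. World frame = base frame: x ahead of the robot, y to its left, z up, the work surface at z = 0. Lengths are in m, angles in rad, forces in N, time in s.
With the tool pointing down it reaches from about 0.4 to 0.9 m from the base axis. Payload 5.5 kg.
Tool frame: the origin (TCP) lies on the centre line of the jaws, within the pads' length; the fingertips stand 17 mm ahead of it and the grasp point (between the pads) lies 2 mm behind it (env.tips_ahead is the distance from the TCP to the fingertips, in m); z points along the fingers, y is the line along which they close (so a half turn about z gives the same grasp; the last joint's range is limited). The gripper opens to 85 mm and grips with 20 to 120 N. Pads are 22 mm wide; open, the fingers measure 114 mm over their backs; the gripper's body (76 mm by 85 mm) begins 54 mm behind the grasp point. The pads swing forward as they close: fully open they stand 13 mm farther back than shut.
Start: joints at [1.463, 0.501, -0.427, 1.55, 0.221, 1.138, -0.21], TCP at [0.236, -0.606, 0.248] pointing down, gripper open.
Joint ranges: [-2.88, 2.88], [-0.31, 2.03], [-1.54, 1.56], [0.2, 2.42], [-1.41, 4.55], [0.19, 2.02], [-2.57, 2.57]. Speed limits (rad/s): [2.57, 2.57, 3.14, 3.14, 3.14, 3.14, 3.14].

INTERFACE

Orientations are given as a unit quaternion [w, x, y, z].
In Python, from cell import env gives the robot as it stands.
- The arm moves only by the tool jog_arm, never from a script. Its argument "commands" is a list of rows, each a list of 7 numbers: the finger opening in mm, from 0 to 85.4, then the shift along the tool's x, y, z in mm, then the turn, a rotation vector about the tool's x, y, z in degrees. A call has 1 to 12 rows; each row shifts and turns the commanded pose from where the row before left it, along the tool's axes as they then stand; what a row does not reach is not made up. A row lasts 1/10 s, in which the tool goes at most 50 mm and 8.59 degrees, less where a joint would pass 70% of its speed; a pose out of reach is approached as far as the arm can. A call with a gripper value outside its range is refused whole. The fingers move at their own pace and stop on an object; "force" is the grip in N (left out, the last holds). Time passes only in rows, so rows that do not move let the fingers close. It gives the time, the measured TCP pose, the force, the opening and the grip force at its end, in the units of the state.
- env.get_obs(): the state, without advancing time (a new reading comes with each control period).
- env.camera(name): name is "scene" or "side" or "wrist"; returns (picture, depth): 480x640x3 uint8, red, green, blue; 480x640 float32, m along the optical axis (not along the pixel's ray), 0 where there is no reading.
- env.camera_params(name): a dict with "K" (3x3 intrinsics, pixels), "extrinsics" (4x4, takes a point from camera to world coordinates). Camera axes: x right, y down, z forward; pixel columns grow to the right and rows downward; lengths in m; the calibration is good to about 2 mm. A picture is of the moment at which its call begins: read the wrist's pose just before it. camera_params takes no time and is no camera call; for the wrist camera it gives the pose at the moment of the call.
- env.job_done(): hands the job in; it is judged then, once.
The state is a dict: "time": time; "joints": joint angles; "joint_velocities": joint speeds; "joint_efforts": joint torques, N m; "position": TCP position; "eef_rot": TCP orientation; "force": force on the tool from outside, world axes, zero at the start; "torque": the same for the moment, N m; "width": finger opening in m; "gripper_force": force on a finger pad.
Only numpy, scipy, OpenCV 4.12 (cv2) and the standard library are available. Lean on these libraries where they do the work, as an engineer would, in place of code of your own. Each camera call takes 0.05 s, during which the arm holds its last target. There are 200 camera calls.

## Working session

There is one attempt and no reset: what is moved stays moved. The work goes in short steps, Python scripts to look and compute and a tool call to move; the robot and the scene stay as the last step left them, time stands still between calls to the robot, and variables do not carry over. Pictures are saved under pics/ and viewed, at most 10 in all, crops included, and the job is handed in when it is done.

Besides the shell and the picture viewer there is one more tool, called after ">>>" by a JSON object that holds its "api" and its "payload", one argument or row to a line. jog_arm: Moves the arm, as the interface text tells. Its arguments: {"type":"object","properties":{"commands":{"type":"array"},"force":{"type":"number"}},"required":["commands"]}

```bash
mkdir -p pics; ls
python3 - <<'E'
from cell import env
import cv2,numpy as np
o=env.get_obs();print(o)
for n in("scene","side"):
    im,d=env.camera(n);p=env.camera_params(n)
    np.savez(f"pics/{n}0.npz",im=im,d=d,K=p["K"],E=p["extrinsics"])
    cv2.imwrite(f"pics/{n}0.png",im[:,:,::-1]);print(n,p["K"],p["extrinsics"])
E
```

```text
pics
{'time': 0.0, 'joints': array([ 1.46320886,  0.50187421, -0.42677478,  1.55148158,  0.22076883,
        1.13829756, -0.21030283]), 'joint_velocities': array([-0.00010205, -0.00075227,  0.00141115,  0.00017724, -0.00022668,
        0.00132477,  0.00025019]), 'joint_efforts': array([ 5.30359684e-04, -5.69519055e+01, -5.81597954e+00, -2.80934250e+01,
        1.06814801e-02,  1.20584539e-02,  8.50377432e-06]), 'position': array([ 0.23523854, -0.60520813,  0.24722819]), 'eef_rot': array([-9.95540700e-04,  9.82860412e-01,  1.84348582e-01, -1.40981145e-04]), 'force': array([-0.54060436,  0.51267164, -0.06218419]), 'torque': array([-0.00152838,  0.00593532, -0.00404436]), 'gripper_force': 0.0, 'width': 0.08566291292104421}
scene [[487.0020286    0.         316.76432526]
 [  0.         487.0020286  245.09977323]
 [  0.           0.           1.        ]] [[-0.81432161 -0.34686736  0.46536367  0.08958363]
 [-0.58040683  0.48268929 -0.6558498   0.46928259]
 [ 0.00286683 -0.80417292 -0.59438851  0.68815151]
 [ 0.          0.          0.          1.        ]]
side [[458.8312982    0.         322.9296084 ]
 [  0.         458.8312982  248.49987368]
 [  0.           0.           1.        ]] [[ 0.99993151  0.00559467  0.01028013  0.56958844]
 [-0.00420065 -0.64827446  0.76139516 -0.89542105]
 [ 0.0109241  -0.76138619 -0.64820655  0.69647671]
 [ 0.          0.          0.          1.        ]]
```

View pics/scene0.png

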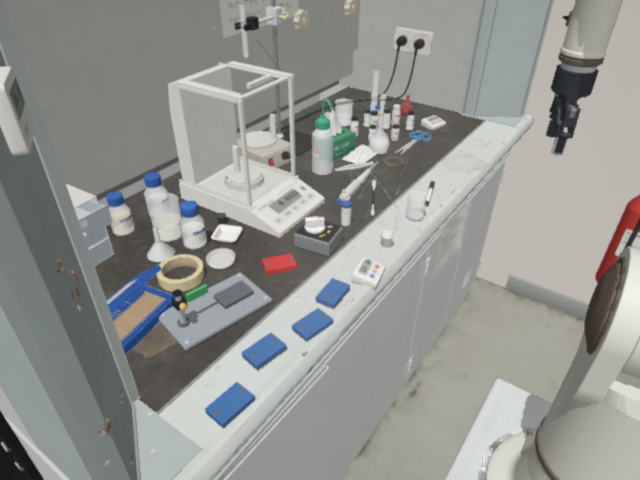

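View pics/side0.png

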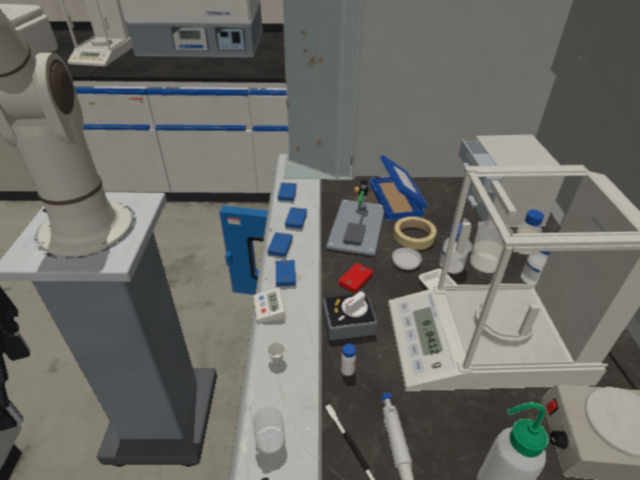

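The scene shows four blue plates at (230,404), (265,350), (313,324) and (333,292). The red look-alike is at (279,263), the pad at (235,293), the gauge at about (185,305) and the knob at (316,228). Next I measure them.

```bash
cat > h.py <<'E'
import numpy as np,cv2
def load(n):
    f=np.load(f"pics/{n}.npz");im,d,K,E=f["im"],f["d"],f["K"],f["E"]
    v,u=np.mgrid[:480,:640]
    P=np.stack([(u-K[0,2])/K[0,0]*d,(v-K[1,2])/K[1,1]*d,d],-1)@E[:3,:3].T+E[:3,3]
    P[d==0]=np.nan
    return im,d,K,E,P
def ray(K,E,uv,z):
    uv=np.atleast_2d(np.asarray(uv,float))
    r=np.c_[(uv-K[[0,1],[2,2]])/[K[0,0],K[1,1]],np.ones(len(uv))]@E[:3,:3].T
    return E[:3,3]+r*((z-E[2,3])/r[:,2])[:,None]
def rect(xy):
    (c,s,a)=cv2.minAreaRect((np.asarray(xy)*1000).astype(np.float32))
    if s[0]>s[1]: s=s[::-1];a+=90   # a = direction of the short side... long = a+90
    return np.round(c,1),np.round(s,1),round((a+90)%180,1)  # long-side dir deg
def blobs(m,amin=60):
    n,l,st,c=cv2.connectedComponentsWithStats(m.astype(np.uint8))
    return [(l==i,st[i,4],c[i]) for i in range(1,n) if st[i,4]>amin]
E
python3 - <<'E'
from h import *
for n in("scene0","side0"):
    im,d,K,E,P=load(n);hsv=cv2.cvtColor(im,cv2.COLOR_RGB2HSV);h,s,v=cv2.split(hsv)
    x,y,z=P[...,0],P[...,1],P[...,2]
    print(n,"table z",np.nanmedian(z[(x>.4)&(x<.8)&(abs(y)<.2)&(abs(z)<.006)]))
    blue=(h>105)&(h<122)&(s>140)&(v>60)
    R=(x>.2)&(x<.9)&(y>-.7)&(y<.3)&(z>-.01)&(z<.2)
    for m,a,c in blobs(blue&R):
        t=m&(abs(z-.014)<.004);
        if t.sum()>50: print("blue",c.round(),a,rect(P[t][:,:2]),np.median(z[t]).round(4))
    g=(h>45)&(h<85)&(s>120)&R
    for m,a,c in blobs(g,15):
        q=P[m];print("green",c.round(),a,np.nanpercentile(q,[3,50,97],axis=0).round(3).tolist())
    # things above table
    for lo,hi,nm in((.007,.0135,"lo"),(.0165,.0235,"pad"),(.036,.044,"box"),(.055,.072,"bar")):
        for m,a,c in blobs(R&(z>lo)&(z<hi)&(x<.75),80):
            print(nm,c.round(),a,rect(P[m][:,:2]),np.median(P[m],axis=0).round(3),im[m].mean(0).round())
E
```

```text
scene0 table z -0.001612451672107662
blue [140. 306.] 1443 (array([772.8, 119.8]), array([ 92.4, 147.8]), 100.7) 0.014
blue [225. 406.] 603 (array([483.2, 158.3]), array([43.6, 67. ]), 85.5) 0.0148
green [322. 123.] 123 [[0.816, -0.609, 0.142], [0.827, -0.595, 0.156], [0.842, -0.586, 0.17]]
green [196. 293.] 152 [[0.666, 0.022, 0.061], [0.671, 0.042, 0.07], [0.677, 0.061, 0.076]]
lo [295. 222.] 109 (array([ 718.5, -348.1]), array([ 35. , 199.1]), 82.1) [ 0.718 -0.32   0.011] [160. 159. 154.]
lo [318. 248.] 105 (array([ 607.8, -276. ]), array([ 57.2, 114.4]), 48.4) [ 0.605 -0.262  0.01 ] [107. 110. 111.]
lo [227. 262.] 81 (array([ 743.4, -111.6]), array([12.9, 48.5]), 89.6) [ 0.744 -0.108  0.011] [201. 200. 198.]
lo [279. 263.] 331 (array([ 650.3, -174.1]), array([50.2, 70.3]), 54.2) [ 0.648 -0.172  0.012] [195.  77.  75.]
lo [209. 314.] 3176 (array([676.2,  50.7]), array([120.8, 284.5]), 77.0) [0.658 0.033 0.011] [150. 157. 163.]
lo [312. 331.] 103 (array([466.5, -53.8]), array([35.3, 78.9]), 47.7) [ 0.463 -0.044  0.011] [ 78. 101. 136.]
lo [265. 358.] 111 (array([499.8,  51. ]), arr
[... 3524 characters left out ...]
 -0.556  0.02 ] [167. 165. 160.]
box [346. 312.] 925 (array([ 628.3, -302.5]), array([76.9, 89.5]), 9.9) [ 0.615 -0.315  0.039] [61. 59. 57.]
bar [330. 153.] 226 (array([592.2, 258.3]), array([ 36.3, 130.9]), 157.1) [0.601 0.257 0.064] [ 98. 104. 101.]
bar [366. 156.] 159 (array([703.4, 245.9]), array([21.9, 89.5]), 12.5) [0.702 0.246 0.064] [108. 107. 103.]
bar [354. 300.] 189 (array([ 637.9, -300.1]), array([14.6, 44.6]), 43.4) [ 0.637 -0.303  0.066] [172. 165. 161.]
bar [348. 349.] 124 (array([ 622.1, -410.5]), array([21.1, 21.5]), 44.4) [ 0.621 -0.412  0.06 ] [ 40.  79. 142.]
bar [266. 418.] 174 (array([ 494.5, -541.3]), array([48.3, 48.5]), 122.2) [ 0.492 -0.532  0.058] [168. 168. 163.]
```

The side view confirms the four blue plates. Green spans z of about 0.06 to 0.076, so the stack needs three plates (top at 0.062). I will move to a hover over the plates for a close measurement.

>>> {"api": "jog_arm", "payload": {
  "commands": [
    [85, 0, 0, 0, 0, 0, -8],
    [85, 0, 0, 0, 0, 0, -8],
    [85, 0, 0, 0, 0, 0, -8],
    [85, 0, 0, 0, 0, 0, -8],
    [85, 0, 0, 0, 0, 0, -8],
    [85, 0, 0, 0, 0, 0, -8],
    [85, 0, 0, 0, 0, 0, -8],
    [85, 0, 0, 0, 0, 0, -8],
    [85, 44, 18, 0, 0, 0, 0],
    [85, 44, 18, 0, 0, 0, 0],
    [85, 44, 18, 0, 0, 0, 0],
    [85, 44, 18, 0, 0, 0, 0]
  ]
}}

```text
time: 1.3
position: [0.3222, -0.4345, 0.2479]
eef_rot: [-0.0, 0.736, 0.677, 0.0]
force: [1.0, 0.9, 0.9]
width: 0.0846
gripper_force: 0.0
```

>>> {"api": "jog_arm", "payload": {
  "commands": [
    [85, 44, 18, 0, 0, 0, 0],
    [85, 44, 18, 0, 0, 0, 0],
    [85, 44, 18, 0, 0, 0, 0],
    [85, 44, 18, 0, 0, 0, 0],
    [85, 44, 18, 0, 0, 0, 0],
    [85, 44, 18, 0, 0, 0, 0],
    [85, 44, 18, 0, 0, 0, 0],
    [85, 44, 18, 0, 0, 0, 0],
    [85, 0, 0, 0, 0, 0, 0],
    [85, 0, 0, 0, 0, 0, 0]
  ]
}}

```text
time: 2.3
position: [0.4947, -0.0959, 0.2481]
eef_rot: [-0.0, 0.734, 0.679, -0.0]
force: [-0.6, -0.7, -0.6]
width: 0.085
gripper_force: 0.0
```

```bash
cat >> h.py <<'E'
from scipy.spatial.transform import Rotation as Ro
def snap(env,n,name="wrist"):
    o=env.get_obs();p=env.camera_params(name);im,d=env.camera(name)
    np.savez(f"pics/{n}.npz",im=im,d=d,K=p["K"],E=p["extrinsics"]);cv2.imwrite(f"pics/{n}.png",im[:,:,::-1])
    return o
def pose(o):
    w,x,y,z=o["eef_rot"];R=Ro.from_quat([x,y,z,w]).as_matrix();X,Y=R[:,0],R[:,1]
    return o["position"]*1000,R,np.degrees(np.arctan2(X[1],X[0]))
def status(o):
    p,R,th=pose(o);print("t",round(o["time"],2),"p",p.round(1),"th",round(th,2),"zax",R[:,2].round(4),"F",o["force"].round(1),"w",round(o["width"]*1000,1),"g",round(o["gripper_force"],1))
def to(o,xyz,th=None):
    p,R,t0=pose(o);dl=0
    if th is not None: dl=(th-t0+90)%180-90
    print("turn first about z:",round(-dl,2));R2=Ro.from_euler('z',dl,degrees=True).as_matrix()@R
    print("then shift tool mm:",(R2.T@(np.array(xyz)-p)).round(1))
def plates(n,ztop=.014,tol=.006,mask=None):
    im,d,K,E,P=load(n);h,s,v=cv2.split(cv2.cvtColor(im,cv2.COLOR_RGB2HSV))
    b=(h>100)&(h<125)&(s>120)&(v>40)
    b=cv2.morphologyEx(b.astype(np.uint8),cv2.MORPH_CLOSE,np.ones((9,9)))>0
    for m,a,c in blobs(b,400):
        z=np.nanmedian(P[m][:,2])
        cs,_=cv2.findContours(m.astype(np.uint8),0,2);cn=max(cs,key=cv2.contourArea)[:,0]
        edge=(cn.min()<2)|(cn[:,0].max()>637)|(cn[:,1].max()>477)
        print("plate",c.round(),a,"z",z.round(4),"ray",rect(ray(K,E,cn,ztop)[:,:2]),"clipped" if edge else "")
E
python3 - <<'E'
from h import *
from cell import env
o=snap(env,"w1");status(o);print(env.tips_ahead);plates("w1")
E
```

```text
t 2.3 p [494.7 -95.9 248.1] th 85.48 zax [-6.e-04  4.e-04 -1.e+00] F [-0.6 -0.7 -0.6] w 85.0 g 0.0
0.017
plate [324.  39.] 4089 z 0.0137 ray (array([510.7,  32.3]), array([42.4, 61. ]), 80.4) clipped
plate [296. 164.] 3623 z 0.0137 ray (array([478.7, -67.7]), array([42.4, 69.1]), 78.9) 
plate [324. 260.] 2888 z 0.0136 ray (array([ 496.6, -163.1]), array([42. , 71.3]), 94.6)
```

View pics/w1.png

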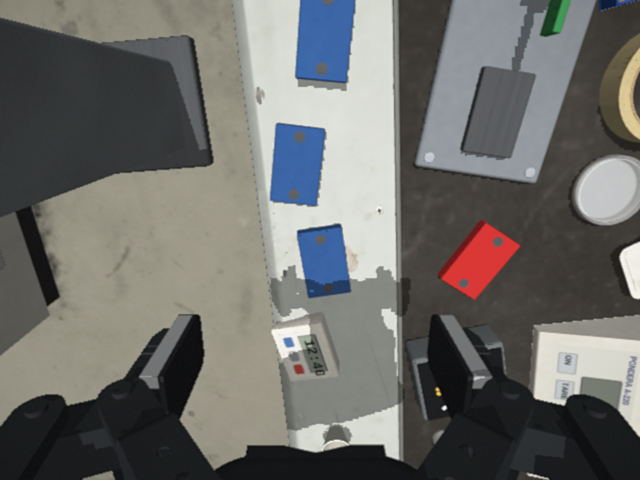

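The wrist view shows plates at (324,39), (296,164) and (324,260), the red look-alike at (480,260) and the pad at (498,112). The green band end is at (557,15).

```bash
cat >> h.py <<'E'
def pad(n,c0,z=.02):
    im,d,K,E,P=load(n);g=im.mean(-1);x,y=P[...,0],P[...,1]
    R=(np.hypot(x-c0[0],y-c0[1])<.058)
    g=cv2.GaussianBlur(im.astype(np.float32).mean(-1),(3,3),0)
    m0=(R&(g<100)).astype(np.uint8);m0=cv2.morphologyEx(m0,cv2.MORPH_OPEN,np.ones((13,13)))
    m=max(blobs(m0>0,200),key=lambda q:q[1])[0]
    cs,_=cv2.findContours(m.astype(np.uint8),0,2);cn=max(cs,key=cv2.contourArea)[:,0]
    print("pad",cn.min(0),cn.max(0),rect(ray(K,E,cn,z)[:,:2]),"cam",E[:3,3].round(3))
E
python3 - <<'E'
from h import *
pad("w1",(.654,-.036))
im,d,K,E,P=load("w1");print(E.round(3))
t=abs(P[...,2])<.006;s=P[t];s=s[(s[:,0]>.44)&(s[:,0]<.54)&(s[:,1]>-.25)];print(np.median(s[:,2]))
from cell import env
o=env.get_obs();to(o,(496.6,-163,150),94.5);to(o,(478.7,-67.7,150),79)
E
```

```text
pad [464  68] [531 154] (array([651.7, -36.5]), array([45.4, 70.4]), 77.2) cam [ 0.5   -0.012  0.373]
[[ 0.997 -0.074 -0.026  0.5  ]
 [-0.078 -0.943 -0.325 -0.012]
 [-0.001  0.326 -0.945  0.373]
 [ 0.     0.     0.     1.   ]]
-0.003609340092719404
turn first about z: -9.21
then shift tool mm: [-65.3  -2.6  97.9]
turn first about z: 6.29
then shift tool mm: [ 26.5 -20.8  97.9]
```

Run:
```python
from h import *
from cell import env
o=env.get_obs();to(o,(652,-36.5,190),77.2)
```

```text
turn first about z: 8.09
then shift tool mm: [ 94.7 140.5  57.7]
```

>>> {"api": "jog_arm", "payload": {
  "commands": [
    [85, 0, 0, 0, 0, 0, 8.1],
    [85, 23.7, 35.1, 14.4, 0, 0, 0],
    [85, 23.7, 35.1, 14.4, 0, 0, 0],
    [85, 23.7, 35.1, 14.4, 0, 0, 0],
    [85, 23.7, 35.1, 14.4, 0, 0, 0],
    [85, 0, 0, 0, 0, 0, 0],
    [85, 0, 0, 0, 0, 0, 0]
  ]
}}

```text
time: 3.05
position: [0.6518, -0.0379, 0.1888]
eef_rot: [-0.001, 0.782, 0.623, -0.001]
force: [-0.6, -1.0, 0.2]
width: 0.0851
gripper_force: 0.0
```

Run:
```python
from h import *
from cell import env
o=snap(env,"w2");status(o);pad("w2",(.654,-.036))
im,d,K,E,P=load("w2");h,s,v=cv2.split(cv2.cvtColor(im,cv2.COLOR_RGB2HSV))
for m,a,c in blobs((h>45)&(h<85)&(s>120)&(P[...,0]<.72),60):
    q=P[m];print("green",c.round(),a,np.nanpercentile(q,[3,50,97],axis=0).round(4).tolist())
x,y,z=P[...,0],P[...,1],P[...,2]
print("base z",np.nanmedian(z[(np.hypot(x-.62,y+.08)<.03)&(z<.016)]),"padz",np.nanmedian(z[np.hypot(x-.652,y+.036)<.012]))
to(o,(496.6,-164.5,190),94.5);to(o,(496.6,-164.5,184))
```

```text
t 3.05 p [651.8 -37.9 188.8] th 77.04 zax [-3.3e-03  3.0e-04 -1.0e+00] F [-0.6 -1.   0.2] w 85.1 g 0.0
pad [427 339] [562 479] (array([ 772.2, -261.1]), array([127.4, 164.6]), 79.9) cam [0.67  0.044 0.314]
green [321. 105.] 712 [[0.6659, 0.0193, 0.0715], [0.6716, 0.0398, 0.0729], [0.6772, 0.0589, 0.0742]]
base z 0.009156440723851245 padz 0.24840246417872558
turn first about z: -17.46
then shift tool mm: [-114.  -164.6   -0.6]
turn first about z: 0
then shift tool mm: [-158.1 -122.8    5.3]
```

View pics/w2.png

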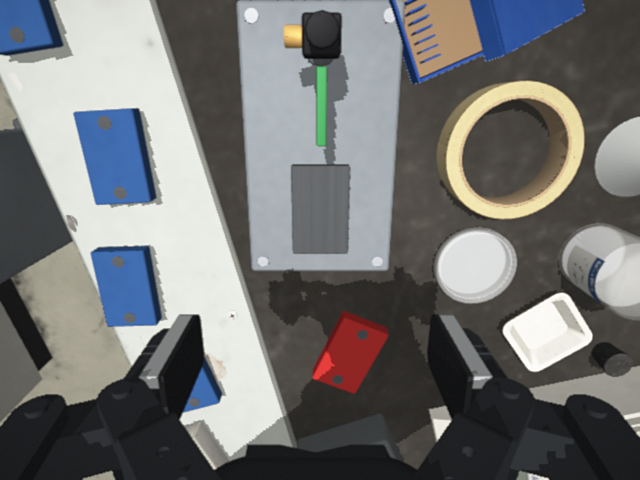

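Band top is at z of about 0.073, so its middle is about 0.064 and three plates (0.062) is right. The pad is at (320,208). I'll redo the pad mask without the gripper points.

```bash
sed -i 's/R=(np.hypot(x-c0\[0\],y-c0\[1\])<.058)/R=(np.hypot(x-c0[0],y-c0[1])<.058)\&(P[...,2]<.05)/; s/cv2.imwrite(f"pics\/{n}.png",im\[:,:,::-1\])$/cv2.imwrite(f"pics\/{n}.png",im[:,:,::-1])/' h.py
python3 - <<'E'
from h import *
pad("w2",(.652,-.036));plates("w2")
im,d,K,E,P=load("w2");x,y,z=P[...,0],P[...,1],P[...,2]
print(np.nanmedian(z[200:215,310:330]))
print(ray(K,E,[[292,165],[350,165],[350,254],[292,254]],.02).round(4))
E
```

```text
Traceback (most recent call last):
  File "h.py", line 48, in pad
    m=max(blobs(m0>0,200),key=lambda q:q[1])[0]
      ~~~^^^^^^^^^^^^^^^^^^^^^^^^^^^^^^^^^^^
ValueError: max() iterable argument is empty
```

```bash
sed -i 's/(g<100)/(g<T)/; s/def pad(n,c0,z=.02)/def pad(n,c0,z=.02,T=100)/' h.py
python3 - <<'E'
from h import *
im,d,K,E,P=load("w2");z=P[...,2]
print(np.nanmedian(z[200:215,310:330]),np.nanmedian(P[200:215,310:330],axis=(0,1)),im[208,[270,280,288,292,296,300,320,345,350,354,370]].mean(-1),im[[160,165,170,200,250,254,258],320].mean(-1))
print(ray(K,E,[[292,165],[350,165],[350,254],[292,254]],.02).round(4))
plates("w2")
try: pad("w2",(.652,-.036),T=125)
except Exception as e: print(e)
E
```

```text
0.019602888056102996 [ 0.65470968 -0.03309598  0.01960289] [176.33333333 175.33333333 174.33333333 111.         107.66666667
 107.66666667 107.33333333 107.         172.66666667 178.
 176.33333333] [179.          68.66666667 107.         107.33333333 104.66666667
 162.66666667 176.33333333]
[[ 0.642   0.0026  0.02  ]
 [ 0.6835 -0.0069  0.02  ]
 [ 0.6698 -0.0759  0.02  ]
 [ 0.6249 -0.0657  0.02  ]]
plate [27. 26.] 2670 z 0.0134 ray (array([487.1, 133.9]), array([32. , 44.1]), 174.7) clipped
plate [490.  27.] 5969 z 0.0706 ray (array([787.8,  53.4]), array([ 51.3, 128.7]), 167.0) clipped
plate [116. 156.] 5568 z 0.0136 ray (array([514.4,  36.1]), array([46.9, 68.7]), 80.4) 
plate [126. 285.] 4360 z 0.0136 ray (array([482.1, -66.2]), array([47.4, 71.9]), 78.7) 
plate [203. 390.] 992 z 0.0135 ray (array([ 514.6, -181.5]), array([27.3, 63.2]), 53.2) 
pad [292 164] [349 253] (array([654.5, -35.6]), array([42.8, 70.4]), 76.9) cam [0.67  0.044 0.314]
```

>>> {"api": "jog_arm", "payload": {
  "commands": [
    [85, 0, 0, 0, 0, 0, -8.5],
    [85, 0, 0, 0, 0, 0, -8.5],
    [85, -22.8, -32.9, 0, 0, 0, 0],
    [85, -22.8, -32.9, 0, 0, 0, 0],
    [85, -22.8, -32.9, 0, 0, 0, 0],
    [85, -22.8, -32.9, 0, 0, 0, 0],
    [85, -22.8, -32.9, 5, 0, 0, 0],
    [85, 0, 0, 0, 0, 0, 0],
    [85, 0, 0, 0, 0, 0, 0]
  ]
}}

```text
time: 4.0
position: [0.4949, -0.165, 0.1866]
eef_rot: [0.001, 0.683, 0.73, -0.001]
force: [0.7, 0.2, 0.9]
width: 0.0851
gripper_force: 0.0
```

Run:
```python
from h import *
from cell import env
o=snap(env,"w3");status(o);plates("w3")
```

```text
t 4.0 p [ 494.9 -165.   186.6] th 93.83 zax [ 0.     -0.0032 -1.    ] F [0.7 0.2 0.9] w 85.1 g 0.0
plate [303.  74.] 6225 z 0.0137 ray (array([478.6, -68.3]), array([42.6, 68.6]), 78.9) 
plate [319. 209.] 4581 z 0.0136 ray (array([ 496.6, -164.1]), array([42.3, 69.8]), 94.7)
```

>>> {"api": "jog_arm", "payload": {
  "commands": [
    [75, 1.3, 1.8, 0, 0, 0, -0.9],
    [75, 0, 0, 45, 0, 0, 0],
    [75, 0, 0, 45, 0, 0, 0],
    [75, 0, 0, 40, 0, 0, 0],
    [75, 0, 0, 25, 0, 0, 0],
    [75, 0, 0, 11, 0, 0, 0],
    [75, 0, 0, 0, 0, 0, 0],
    [60, 0, 0, 0, 0, 0, 0]
  ],
  "force": 40
}}

```text
time: 4.85
position: [0.4998, -0.1599, 0.0207]
eef_rot: [0.001, 0.675, 0.738, 0.001]
force: [0.5, -0.4, 0.1]
width: 0.0622
gripper_force: 0.0
```

>>> {"api": "jog_arm", "payload": {
  "commands": [
    [35, 0, 0, 0, 0, 0, 0],
    [35, 0, 0, 0, 0, 0, 0],
    [35, 0, 0, 0, 0, 0, 0],
    [35, 0, 0, 0, 0, 0, 0],
    [35, 0, 0, 0, 0, 0, 0]
  ],
  "force": 40
}}

```text
time: 5.35
position: [0.4999, -0.1608, 0.0215]
eef_rot: [0.002, 0.675, 0.738, 0.001]
force: [-0.2, 0.5, 7.0]
width: 0.0426
gripper_force: 41.0
```

>>> {"api": "jog_arm", "payload": {
  "commands": [
    [35, 0, 0, -30, 0, 0, 0],
    [35, 0, 0, -45, 0, 0, 0],
    [35, 0, 0, -45, 0, 0, 0],
    [35, 0, 0, 0, 0, 0, 0]
  ]
}}

```text
time: 5.75
position: [0.5027, -0.1613, 0.146]
eef_rot: [0.005, 0.675, 0.738, 0.002]
force: [0.7, 0.9, -1.0]
width: 0.0428
gripper_force: 41.6
```

Run:
```python
from h import *
from cell import env
o=snap(env,"w4");status(o);plates("w4",.127);to(o,(655.1,-32.8,140),77)
```

```text
t 5.75 p [ 502.7 -161.3  146. ] th 95.04 zax [ 0.0102 -0.0044 -0.9999] F [ 0.7  0.9 -1. ] w 42.8 g 41.6
plate [289.  74.] 8364 z 0.0137 ray (array([484.9, -72. ]), array([23.9, 38.5]), 78.8) 
plate [315. 325.] 17409 z 0.138 ray (array([ 502.6, -170.4]), array([47.2, 79.2]), 94.9) 
turn first about z: 18.04
then shift tool mm: [159.5 119.5   6.3]
```

View pics/w4.png

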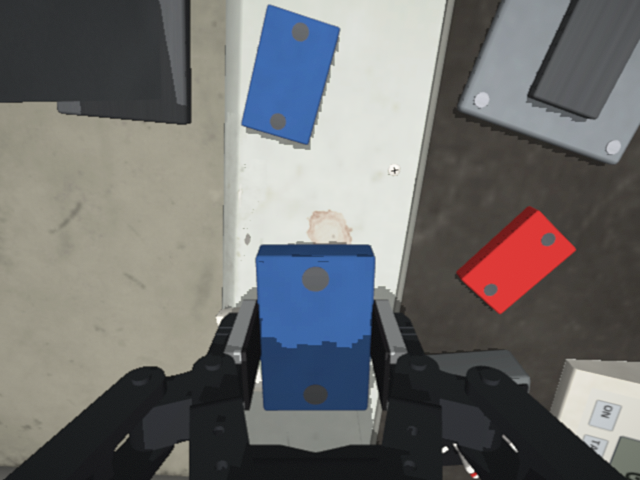

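The plate is held squarely between the pads (top corners about (257,262), (373,262), (368,408), (264,408)).

```bash
cat >> h.py <<'E'
def fine(o,xyz,th):
    """one-row correction: tool-frame shift and rotation vector (deg)"""
    p,R,t0=pose(o);th=t0+((th-t0+90)%180-90);c,s=np.cos(np.radians(th)),np.sin(np.radians(th))
    T=np.array([[c,s,0],[s,-c,0],[0,0,-1.]])
    print("shift",(R.T@(np.array(xyz)-p)).round(1),"rot",np.degrees(Ro.from_matrix(R.T@T).as_rotvec()).round(2))
E
python3 - <<'E'
from h import *
im,d,K,E,P=load("w4")
for zt in(.137,.139):
    c=ray(K,E,[[257,262],[373,262],[368,408],[264,408]],zt);print(c.mean(0)*1000,np.linalg.norm(c[0]-c[1]),np.linalg.norm((c[0]+c[1]-c[2]-c[3])/2))
print(np.nanmedian(P[270:330,290:340,2]))
E
```

```text
[ 502.41826545 -166.83537904  137.        ] 0.042260041566976304 0.0664549408730868
[ 502.27732915 -165.49190014  139.        ] 0.041628640113656676 0.06546204676575294
0.13808936711944417
```

>>> {"api": "jog_arm", "payload": {
  "commands": [
    [35, 0, 0, 0, 0, 0, 8.5],
    [35, 0, 0, 0, 0, 0, 8.5],
    [35, 40, 30, 1, 0, 0, 1],
    [35, 40, 30, 1, 0, 0, 0],
    [35, 40, 30, 1, 0, 0, 0],
    [35, 40, 30, 1, 0, 0, 0],
    [35, 0, 0, 0, 0, 0, 0],
    [35, 0, 0, 0, 0, 0, 0]
  ]
}}

```text
time: 6.6
position: [0.65, -0.0288, 0.1341]
eef_rot: [-0.001, 0.781, 0.624, -0.001]
force: [-1.3, -0.2, -1.0]
width: 0.043
gripper_force: 41.6
```

Run:
```python
from h import *
from cell import env
o=env.get_obs();status(o);fine(o,(655.1,-32.8,60),77)
```

```text
t 6.6 p [650.  -28.8 134.1] th 77.24 zax [-2.3e-03  8.0e-04 -1.0e+00] F [-1.3 -0.2 -1. ] w 43.0 g 41.6
shift [-2.8  6.  74.1] rot [-0.14 -0.01  0.24]
```

>>> {"api": "jog_arm", "payload": {
  "commands": [
    [35, -2.2, 6, 0, 0, 0, 0.2],
    [35, 0, 0, 40, 0, 0, 0],
    [35, 0, 0, 34, 0, 0, 0],
    [35, 0, 0, 0, 0, 0, 0],
    [35, 0, 0, 0, 0, 0, 0]
  ]
}}

```text
time: 7.1
position: [0.6552, -0.0362, 0.0616]
eef_rot: [-0.0, 0.784, 0.621, -0.001]
force: [-0.1, 0.3, -0.3]
width: 0.0428
gripper_force: 41.6
```

Run:
```python
from h import *
from cell import env
o=env.get_obs();status(o);fine(o,(655.3,-32.1,43.5),77)
```

```text
t 7.1 p [655.2 -36.2  61.6] th 76.72 zax [-1.7e-03 -6.0e-04 -1.0e+00] F [-0.1  0.3 -0.3] w 42.8 g 41.6
shift [ 4.  -0.8 18.1] rot [-0.09  0.05 -0.28]
```

>>> {"api": "jog_arm", "payload": {
  "commands": [
    [35, 4, -0.8, 10, 0, 0, -0.3],
    [35, 0, 0, 8, 0, 0, 0],
    [35, 0, 0, 0, 0, 0, 0],
    [35, 0, 0, 0, 0, 0, 0]
  ]
}}

```text
time: 7.5
position: [0.6562, -0.0302, 0.044]
eef_rot: [0.0, 0.782, 0.624, 0.0]
force: [-0.2, -0.0, -1.0]
width: 0.0427
gripper_force: 41.6
```

Run:
```python
from h import *
from cell import env
o=env.get_obs();status(o);fine(o,(655.3,-32.1,41.5),77)
```

```text
t 7.5 p [656.2 -30.2  44. ] th 77.16 zax [ 3.e-04 -2.e-04 -1.e+00] F [-0.2 -0.  -1. ] w 42.7 g 41.6
shift [-2.1 -0.5  2.5] rot [0.02 0.01 0.16]
```

>>> {"api": "jog_arm", "payload": {
  "commands": [
    [35, -2, -0.5, 0, 0, 0, 0],
    [35, 0, 0, 2.5, 0, 0, 0],
    [35, 0, 0, 0, 0, 0, 0],
    [35, 0, 0, 0, 0, 0, 0]
  ]
}}

```text
time: 7.9
position: [0.6557, -0.0325, 0.0417]
eef_rot: [0.001, 0.782, 0.623, 0.0]
force: [-0.0, -1.2, 1.6]
width: 0.0425
gripper_force: 42.0
```

Run:
```python
from h import *
from cell import env
o=env.get_obs();status(o);fine(o,(655.3,-32.1,41.5),77)
```

```text
t 7.9 p [655.7 -32.5  41.7] th 77.13 zax [ 1.e-03 -5.e-04 -1.e+00] F [-0.  -1.2  1.6] w 42.5 g 42.0
shift [ 0.3 -0.5  0.2] rot [0.06 0.01 0.13]
```

Good. Release gently, rise to the hover used for the pad, and look.

>>> {"api": "jog_arm", "payload": {
  "commands": [
    [48, 0, 0, 0, 0, 0, 0],
    [55, 0, 0, 0, 0, 0, 0],
    [75, 0, 0, 0, 0, 0, 0],
    [85, 0, 0, -10, 0, 0, 0],
    [85, 0, 0, -45, 0, 0, 0],
    [85, 0, 0, -45, 0, 0, 0],
    [85, 0, 0, -45, 0, 0, 0],
    [85, 0, 0, 0, 0, 0, 0],
    [85, 0, 0, 0, 0, 0, 0]
  ]
}}

```text
time: 8.8
position: [0.6561, -0.032, 0.1885]
eef_rot: [0.001, 0.782, 0.624, 0.001]
force: [0.6, -0.4, -0.4]
width: 0.0847
gripper_force: 0.0
```

Run:
```python
from h import *
from cell import env
o=snap(env,"w5");status(o);plates("w5",.034)
to(o,(478.6,-69,186),79)
```

```text
t 8.8 p [656.1 -32.  188.5] th 77.15 zax [ 3.6e-03 -7.0e-04 -1.0e+00] F [ 0.6 -0.4 -0.4] w 84.7 g 0.0
plate [24. 31.] 2792 z 0.0134 ray (array([501.6, 130.7]), array([34.7, 37.9]), 174.3) clipped
plate [484.  32.] 7892 z 0.069 ray (array([778.7,  57.2]), array([ 54.1, 125.2]), 167.2) clipped
plate [111. 165.] 5540 z 0.0136 ray (array([525.1,  37.1]), array([43.8, 64.2]), 80.4) 
plate [314. 222.] 5156 z 0.0337 ray (array([653.9, -35.4]), array([42.9, 70. ]), 77.1) 
plate [122. 293.] 4351 z 0.0136 ray (array([494.9, -58.4]), array([44.4, 67.6]), 78.8) 
turn first about z: -1.85
then shift tool mm: [ -70.2 -167.2    1.9]
```

View pics/w5.png

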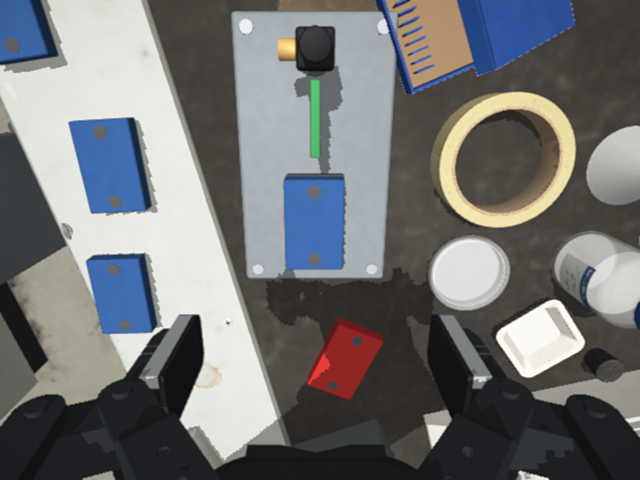

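Plate 1 sits on the pad, within about 1 mm and 0.3° of the pad measurement. On to plate B.

>>> {"api": "jog_arm", "payload": {
  "commands": [
    [80, 0, 0, 0, 0, 0, -1.8],
    [80, -17.5, -41.8, 0, 0, 0, 0],
    [80, -17.5, -41.8, 0, 0, 0, 0],
    [80, -17.5, -41.8, 0, 0, 0, 0],
    [80, -17.5, -41.8, 0, 0, 0, 0],
    [75, 0, 0, 45, 0, 0, 0],
    [75, 0, 0, 45, 0, 0, 0],
    [75, 0, 0, 30, 0, 0, 0],
    [75, 0, 0, 0, 0, 0, 0],
    [75, 0, 0, 0, 0, 0, 0]
  ]
}}

```text
time: 9.85
position: [0.477, -0.0679, 0.0657]
eef_rot: [-0.001, 0.771, 0.636, -0.0]
force: [-0.3, 0.1, 1.0]
width: 0.0751
gripper_force: 0.0
```

Run:
```python
from h import *
from cell import env
o=env.get_obs();status(o);fine(o,(479,-68.7,20.5),78.9)
```

```text
t 9.85 p [477.  -67.9  65.7] th 79.04 zax [-0.0024  0.0015 -1.    ] F [-0.3  0.1  1. ] w 75.1 g 0.0
shift [-0.4  2.3 45.2] rot [-0.15 -0.06  0.14]
```

>>> {"api": "jog_arm", "payload": {
  "commands": [
    [75, -0.4, 2, 25, 0, 0, 0],
    [75, 0, 0, 20, 0, 0, 0],
    [60, 0, 0, 0, 0, 0, 0],
    [35, 0, 0, 0, 0, 0, 0],
    [35, 0, 0, 0, 0, 0, 0],
    [35, 0, 0, 0, 0, 0, 0],
    [35, 0, 0, 0, 0, 0, 0],
    [35, 0, 0, 0, 0, 0, 0]
  ]
}}

```text
time: 10.65
position: [0.481, -0.0694, 0.0229]
eef_rot: [0.001, 0.772, 0.636, 0.001]
force: [-0.9, 0.2, 7.8]
width: 0.0427
gripper_force: 41.5
```

>>> {"api": "jog_arm", "payload": {
  "commands": [
    [35, 0, 0, -30, 0, 0, 0],
    [35, 0, 0, -45, 0, 0, 0],
    [35, 0, 0, -45, 0, 0, 0],
    [35, 0, 0, 0, 0, 0, 0]
  ]
}}

```text
time: 11.05
position: [0.4837, -0.0696, 0.1471]
eef_rot: [0.004, 0.772, 0.636, 0.003]
force: [1.3, -0.4, -0.7]
width: 0.0424
gripper_force: 41.4
```

```bash
cat >> h.py <<'E'
def held(n,o):
    """top-face rectangle of the held plate from depth, relative to the TCP, in tool x,y (mm)"""
    im,d,K,E,P=load(n);p,R,th=pose(o);h,s,v=cv2.split(cv2.cvtColor(im,cv2.COLOR_RGB2HSV))
    q=(P*1000-p)@R
    m=(h>100)&(h<125)&(s>120)&(abs(q[...,2]-8)<5)&(np.hypot(q[...,0],q[...,1])<60)
    t=q[m];print("held",m.sum(),"x 1/99%",np.percentile(t[:,0],[1,99]).round(1),"mid",np.percentile(t[:,0],[1,99]).mean().round(1),"z",np.median(t[:,2]).round(1))
E
python3 - <<'E'
from h import *
from cell import env
f=np.load("pics/w4.npz")
o=snap(env,"w6");status(o);held("w6",o)
held("w4",dict(position=np.array([.5027,-.1613,.146]),eef_rot=[.005,.675,.738,.002]))
to(o,(655.7,-33.5,140),77)
E
```

```text
t 11.05 p [483.7 -69.6 147.1] th 78.97 zax [ 0.0102 -0.0028 -0.9999] F [ 1.3 -0.4 -0.7] w 42.4 g 41.4
held 16807 x 1/99% [-32.3  35.8] mid 1.8 z 9.3
held 16696 x 1/99% [-37.5  30.7] mid -3.4 z 8.0
turn first about z: 1.97
then shift tool mm: [ 73.8 159.4   8.7]
```

>>> {"api": "jog_arm", "payload": {
  "commands": [
    [35, 0, 0, 0, 0, 0, 2],
    [35, 17.4, 40, 0, 0, 0, 0],
    [35, 17.4, 40, 0, 0, 0, 0],
    [35, 17.4, 40, 0, 0, 0, 0],
    [35, 17.4, 40, 0, 0, 0, 0],
    [35, 0, 0, 35, 0, 0, 0],
    [35, 0, 0, 32, 0, 0, 0],
    [35, 0, 0, 0, 0, 0, 0],
    [35, 0, 0, 0, 0, 0, 0]
  ]
}}

```text
time: 12.0
position: [0.6499, -0.0377, 0.0731]
eef_rot: [-0.001, 0.783, 0.622, -0.001]
force: [0.8, -0.2, -1.2]
width: 0.0424
gripper_force: 41.4
```

Run:
```python
from h import *
from cell import env
o=env.get_obs();status(o);fine(o,(654.9,-37.5,60),77)
```

```text
t 12.0 p [649.9 -37.7  73.1] th 76.97 zax [-3.1e-03  3.0e-04 -1.0e+00] F [ 0.8 -0.2 -1.2] w 42.4 g 41.4
shift [ 1.3  4.9 13.1] rot [-0.18  0.02 -0.03]
```

>>> {"api": "jog_arm", "payload": {
  "commands": [
    [35, 1.3, 4.5, 0, 0, 0, 0],
    [35, 0, 0, 13, 0, 0, 0],
    [35, 0, 0, 0, 0, 0, 0],
    [35, 0, 0, 0, 0, 0, 0]
  ]
}}

```text
time: 12.4
position: [0.6556, -0.0379, 0.0613]
eef_rot: [0.0, 0.783, 0.622, -0.0]
force: [-0.3, -0.5, -0.0]
width: 0.0426
gripper_force: 41.4
```

Run:
```python
from h import *
from cell import env
o=env.get_obs();status(o);fine(o,(654.9,-37.5,57),77)
```

```text
t 12.4 p [655.6 -37.9  61.3] th 76.93 zax [-3.e-04 -3.e-04 -1.e+00] F [-0.3 -0.5 -0. ] w 42.6 g 41.4
shift [ 0.2 -0.7  4.3] rot [-0.01  0.02 -0.07]
```

>>> {"api": "jog_arm", "payload": {
  "commands": [
    [35, 0, -0.5, 2, 0, 0, 0],
    [35, 0, 0, 2, 0, 0, 0],
    [35, 0, 0, 0, 0, 0, 0],
    [35, 0, 0, 0, 0, 0, 0]
  ]
}}

```text
time: 12.8
position: [0.6553, -0.0375, 0.0572]
eef_rot: [0.0, 0.783, 0.622, 0.0]
force: [0.5, 0.6, -0.6]
width: 0.0427
gripper_force: 41.4
```

Run:
```python
from h import *
from cell import env
o=env.get_obs();status(o);fine(o,(654.9,-37.5,57),77)
```

```text
t 12.8 p [655.3 -37.5  57.2] th 76.95 zax [ 0.  0. -1.] F [ 0.5  0.6 -0.6] w 42.7 g 41.4
shift [-0.1 -0.4  0.2] rot [ 0.   -0.   -0.05]
```

>>> {"api": "jog_arm", "payload": {
  "commands": [
    [35, 0, 0, 0.8, 0, 0, 0],
    [35, 0, 0, 0, 0, 0, 0],
    [48, 0, 0, 0, 0, 0, 0],
    [55, 0, 0, 0, 0, 0, 0],
    [75, 0, 0, 0, 0, 0, 0],
    [85, 0, 0, -10, 0, 0, 0],
    [85, 0, 0, -45, 0, 0, 0],
    [85, 0, 0, -45, 0, 0, 0],
    [85, 0, 0, -45, 0, 0, 0],
    [85, 0, 0, 0, 0, 0, 0],
    [85, 0, 0, 0, 0, 0, 0]
  ]
}}

```text
time: 13.9
position: [0.6563, -0.0374, 0.2037]
eef_rot: [0.001, 0.783, 0.622, 0.001]
force: [-1.0, 0.8, -0.5]
width: 0.0853
gripper_force: 0.0
```

Run:
```python
from h import *
from cell import env
o=snap(env,"w7");status(o);plates("w7",.048);plates("w7",.014)
to(o,(512,32,186),80.4)
```

```text
t 13.9 p [656.3 -37.4 203.7] th 76.94 zax [ 3.7e-03 -7.0e-04 -1.0e+00] F [-1.   0.8 -0.5] w 85.3 g 0.0
plate [28. 28.] 3129 z 0.0135 ray (array([507. , 125.1]), array([32.9, 42.7]), 167.0) clipped
plate [472.  28.] 6483 z 0.0692 ray (array([774. ,  55.2]), array([ 49.3, 118.1]), 167.0) clipped
plate [117. 156.] 5096 z 0.0136 ray (array([531.5,  37. ]), array([41.7, 61.2]), 80.3) 
plate [313. 213.] 5298 z 0.0477 ray (array([655.2, -34.1]), array([43. , 71.5]), 77.1) 
plate [631. 296.] 767 z 0.0907 ray (array([ 882.8, -157.4]), array([15.4, 46.5]), 91.8) clipped
plate [28. 28.] 3129 z 0.0135 ray (array([486.8, 134.9]), array([36.8, 47.9]), 167.0) clipped
plate [472.  28.] 6483 z 0.0692 ray (array([786.1,  56.4]), array([ 55.3, 132.4]), 167.0) clipped
plate [117. 156.] 5096 z 0.0136 ray (array([514.3,  36.1]), array([46.7, 68.6]), 80.3) 
plate [313. 213.] 5298 z 0.0477 ray (array([652.9, -43.6]), array([48.2, 80.1]), 77.1) 
plate [631. 296.] 767 z 0.0907 ray (array([ 908.1, -181.9]), array([17.2, 52.1]), 91.8) clipped
turn first about z: -3.46
then shift tool mm: [  44.4 -153.9   17.1]
```

>>> {"api": "jog_arm", "payload": {
  "commands": [
    [80, 0, 0, 0, 0, 0, -3.5],
    [80, 11, -38.5, 0, 0, 0, 0],
    [80, 11, -38.5, 0, 0, 0, 0],
    [80, 11, -38.5, 0, 0, 0, 0],
    [80, 11, -38.5, 0, 0, 0, 0],
    [80, 0, 0, 17, 0, 0, 0],
    [80, 0, 0, 0, 0, 0, 0],
    [80, 0, 0, 0, 0, 0, 0]
  ]
}}

```text
time: 14.75
position: [0.5105, 0.031, 0.1837]
eef_rot: [-0.001, 0.764, 0.646, -0.001]
force: [0.4, 0.3, 0.4]
width: 0.0802
gripper_force: 0.0
```

Run:
```python
from h import *
from cell import env
o=snap(env,"w8");status(o);plates("w8",.014)
```

```text
t 14.75 p [510.5  31.  183.7] th 80.41 zax [-1.9e-03  3.0e-04 -1.0e+00] F [0.4 0.3 0.4] w 80.2 g 0.0
plate [247.  48.] 6092 z 0.0137 ray (array([482.7, 152. ]), array([43.3, 62.6]), 85.2) clipped
plate [622.  61.] 4317 z 0.01 ray (array([734.8,  91. ]), array([ 27.1, 110.6]), 100.0) clipped
plate [317. 203.] 4717 z 0.0137 ray (array([511.7,  38. ]), array([42.4, 69.1]), 80.4) 
plate [521. 275.] 7058 z 0.0473 ray (array([664.4, -50. ]), array([63.9, 85.7]), 77.2)
```

>>> {"api": "jog_arm", "payload": {
  "commands": [
    [75, 7, 0, 30, 0, 0, 0],
    [75, 0, 0, 45, 0, 0, 0],
    [75, 0, 0, 40, 0, 0, 0],
    [75, 0, 0, 0, 0, 0, 0],
    [75, 0, 0, 0, 0, 0, 0]
  ]
}}

```text
time: 15.3
position: [0.5123, 0.0387, 0.0696]
eef_rot: [-0.001, 0.764, 0.646, -0.0]
force: [0.5, 0.4, 0.8]
width: 0.0751
gripper_force: 0.0
```

Run:
```python
from h import *
from cell import env
o=env.get_obs();status(o);fine(o,(512,37.6,20.5),80.4)
```

```text
t 15.3 p [512.3  38.7  69.6] th 80.44 zax [-1.3e-03  9.0e-04 -1.0e+00] F [0.5 0.4 0.8] w 75.1 g 0.0
shift [-1.2 -0.  49.1] rot [-0.08 -0.04  0.04]
```

>>> {"api": "jog_arm", "payload": {
  "commands": [
    [75, -1.2, -0.5, 27, 0, 0, 0],
    [75, 0, 0, 22, 0, 0, 0],
    [60, 0, 0, 0, 0, 0, 0],
    [35, 0, 0, 0, 0, 0, 0],
    [35, 0, 0, 0, 0, 0, 0],
    [35, 0, 0, 0, 0, 0, 0],
    [35, 0, 0, 0, 0, 0, 0],
    [35, 0, 0, 0, 0, 0, 0]
  ]
}}

```text
time: 16.1
position: [0.5133, 0.0376, 0.0228]
eef_rot: [0.001, 0.764, 0.646, 0.002]
force: [-0.1, 0.9, 7.5]
width: 0.0424
gripper_force: 41.5
```

>>> {"api": "jog_arm", "payload": {
  "commands": [
    [35, 0, 0, -30, 0, 0, 0],
    [35, 0, 0, -45, 0, 0, 0],
    [35, 0, 0, -45, 0, 0, 0],
    [35, 0, 0, 0, 0, 0, 0]
  ]
}}

```text
time: 16.5
position: [0.5157, 0.0385, 0.1471]
eef_rot: [0.004, 0.763, 0.646, 0.004]
force: [0.7, -0.9, -1.2]
width: 0.0425
gripper_force: 41.5
```

Run:
```python
from h import *
from cell import env
o=snap(env,"w9");status(o);held("w9",o)
to(o,(655.3,-36,145),77)
```

```text
t 16.5 p [515.7  38.5 147.1] th 80.47 zax [ 1.160e-02 -1.000e-04 -9.999e-01] F [ 0.7 -0.9 -1.2] w 42.5 g 41.5
held 16593 x 1/99% [-34.3  33.8] mid -0.2 z 9.2
turn first about z: 3.47
then shift tool mm: [-41.2 152.7   3.8]
```

>>> {"api": "jog_arm", "payload": {
  "commands": [
    [35, 0, 0, 0, 0, 0, 3.5],
    [35, -10.3, 38.2, 0, 0, 0, 0],
    [35, -10.3, 38.2, 0, 0, 0, 0],
    [35, -10.3, 38.2, 0, 0, 0, 0],
    [35, -10.3, 38.2, 0, 0, 0, 0],
    [35, 0, 0, 30, 0, 0, 0],
    [35, 0, 0, 25, 0, 0, 0],
    [35, 0, 0, 0, 0, 0, 0],
    [35, 0, 0, 0, 0, 0, 0]
  ]
}}

```text
time: 17.45
position: [0.6498, -0.0371, 0.0847]
eef_rot: [-0.001, 0.783, 0.622, -0.001]
force: [-1.0, 0.6, -0.3]
width: 0.0423
gripper_force: 41.5
```

Run:
```python
from h import *
from cell import env
o=env.get_obs();status(o);fine(o,(655.4,-35.7,75),77)
```

```text
t 17.45 p [649.8 -37.1  84.7] th 76.98 zax [-2.3e-03  4.0e-04 -1.0e+00] F [-1.   0.6 -0.3] w 42.3 g 41.5
shift [2.6 5.1 9.7] rot [-0.13  0.01 -0.02]
```

>>> {"api": "jog_arm", "payload": {
  "commands": [
    [35, 2.4, 4.5, 0, 0, 0, 0],
    [35, 0, 0, 9.5, 0, 0, 0],
    [35, 0, 0, 0, 0, 0, 0],
    [35, 0, 0, 0, 0, 0, 0]
  ]
}}

```text
time: 17.85
position: [0.6556, -0.0361, 0.076]
eef_rot: [0.0, 0.783, 0.622, -0.0]
force: [0.7, -0.3, -1.6]
width: 0.0425
gripper_force: 41.5
```

Run:
```python
from h import *
from cell import env
o=env.get_obs();status(o);fine(o,(655.4,-35.7,70.5),77)
```

```text
t 17.85 p [655.6 -36.1  76. ] th 76.95 zax [-1.e-04 -2.e-04 -1.e+00] F [ 0.7 -0.3 -1.6] w 42.5 g 41.5
shift [ 0.3 -0.3  5.5] rot [-0.    0.01 -0.05]
```

>>> {"api": "jog_arm", "payload": {
  "commands": [
    [35, 0.3, -0.3, 2.5, 0, 0, 0],
    [35, 0, 0, 2.5, 0, 0, 0],
    [35, 0, 0, 0.5, 0, 0, 0],
    [35, 0, 0, 0, 0, 0, 0],
    [35, 0, 0, 0, 0, 0, 0]
  ]
}}

```text
time: 18.35
position: [0.6557, -0.0357, 0.071]
eef_rot: [0.0, 0.783, 0.622, 0.0]
force: [-2.1, -0.3, 5.5]
width: 0.0428
gripper_force: 42.1
```

Contact (5.5 N). Release, rise and look.

>>> {"api": "jog_arm", "payload": {
  "commands": [
    [48, 0, 0, 0, 0, 0, 0],
    [55, 0, 0, 0, 0, 0, 0],
    [75, 0, 0, 0, 0, 0, 0],
    [85, 0, 0, -10, 0, 0, 0],
    [85, 0, 0, -45, 0, 0, 0],
    [85, 0, 0, -45, 0, 0, 0],
    [85, 0, 0, -45, 0, 0, 0],
    [85, 0, 0, 0, 0, 0, 0],
    [85, 0, 0, 0, 0, 0, 0]
  ]
}}

```text
time: 19.25
position: [0.6564, -0.0356, 0.2177]
eef_rot: [0.001, 0.783, 0.622, 0.001]
force: [-0.5, -0.3, -0.9]
width: 0.0849
gripper_force: 0.0
```

Run:
```python
from h import *
from cell import env
o=snap(env,"w10");status(o);plates("w10",.062)
snap(env,"scene1","scene");snap(env,"side1","side")
im,d,K,E,P=load("w10");m=np.hypot(P[...,0]-.655,P[...,1]+.036)<.02;m&=P[...,2]<.1
A=P[m];print("top z",np.median(A[:,2]),np.linalg.lstsq(np.c_[A[:,:2]-A[:,:2].mean(0),np.ones(len(A))],A[:,2],rcond=None)[0])
a=cv2.imread("pics/scene1.png")[190:350,130:360];b=cv2.imread("pics/side1.png")[150:340,300:420]
a=cv2.resize(a,None,fx=2,fy=2);b=cv2.resize(b,None,fx=2.4,fy=2.4)
c=np.zeros((max(a.shape[0],b.shape[0]),a.shape[1]+b.shape[1],3),np.uint8);c[:a.shape[0],:a.shape[1]]=a;c[:b.shape[0],a.shape[1]:]=b
cv2.imwrite("pics/c1.png",c);print(c.shape)
for n in("scene1","side1"):
    im,d,K,E,P=load(n);z=P[...,2];R=(P[...,0]<.7)&(P[...,0]>.58)&(P[...,1]<-.25)&(P[...,1]>-.35)&(z>.055)&(z<.075)
    for m,a_,cc in blobs(R,80): print(n,"bar",rect(P[m][:,:2]))
to(o,(638.5,-297,150),42.5)
```

```text
t 19.25 p [656.4 -35.6 217.7] th 76.94 zax [ 3.7e-03 -7.0e-04 -1.0e+00] F [-0.5 -0.3 -0.9] w 84.9 g 0.0
plate [36. 29.] 3783 z 0.0135 ray (array([511.4, 126.1]), array([36.3, 44. ]), 173.7) clipped
plate [464.  29.] 7093 z 0.0672 ray (array([769. ,  57.2]), array([ 51.2, 114.2]), 167.0) clipped
plate [313. 214.] 5478 z 0.0616 ray (array([654.9, -33.9]), array([43.2, 74.7]), 76.9) 
plate [625. 290.] 1574 z 0.0965 ray (array([ 877.5, -152.1]), array([25.9, 57.5]), 91.8) clipped
top z 0.06171349026808931 [-0.00191308  0.00024995  0.06170872]
(456, 748, 3)
scene1 bar (array([ 639. , -293.7]), array([16. , 42.3]), 39.7)
side1 bar (array([ 638.9, -299.5]), array([13.9, 45.5]), 46.1)
turn first about z: 34.44
then shift tool mm: [-189.8  180.3   68.3]
```

View pics/c1.png

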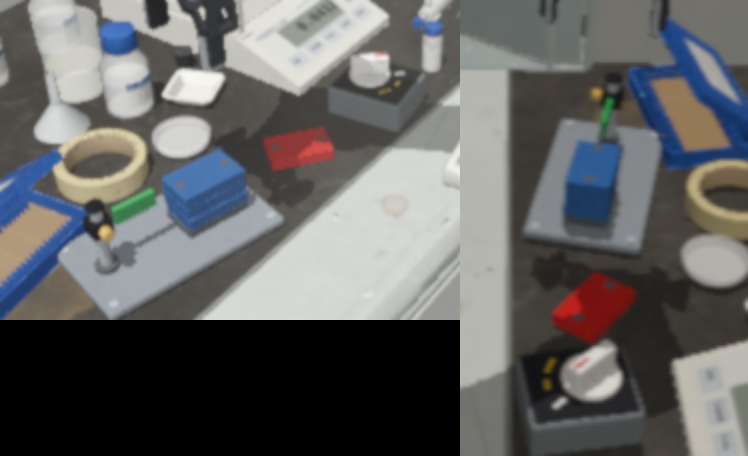

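The stack is three plates, flat, with the top at 0.0617 next to the green band. The knob's pointer faces the white line (side crop about (558,403)), with the dot groups clockwise from it. Now the knob.

>>> {"api": "jog_arm", "payload": {
  "commands": [
    [85, 0, 0, 0, 0, 0, 8.5],
    [85, 0, 0, 0, 0, 0, 8.5],
    [85, 0, 0, 0, 0, 0, 8.5],
    [85, 0, 0, 0, 0, 0, 8.5],
    [60, -31.6, 30, 0, 0, 0, 0],
    [60, -31.6, 30, 0, 0, 0, 0],
    [60, -31.6, 30, 0, 0, 0, 0],
    [60, -31.6, 30, 0, 0, 0, 0],
    [60, -31.6, 30, 0, 0, 0, 0],
    [60, -31.6, 30, 0, 0, 0, 0],
    [60, 0, 0, 0, 0, 0, 0],
    [60, 0, 0, 0, 0, 0, 0]
  ]
}}

```text
time: 20.6
position: [0.6377, -0.2985, 0.2131]
eef_rot: [-0.001, 0.931, 0.364, -0.001]
force: [0.7, 0.6, -0.3]
width: 0.0603
gripper_force: 0.0
```

```bash
cat >> h.py <<'E'
def bar(n):
    im,d,K,E,P=load(n);x,y,z=P[...,0],P[...,1],P[...,2]
    m=(np.hypot(x-.639,y+.297)<.04)&(abs(z-.068)<.005)&(im.min(-1)>100)
    m=cv2.morphologyEx(m.astype(np.uint8),cv2.MORPH_CLOSE,np.ones((9,9)))
    m=max(blobs(m,50),key=lambda q:q[1])[0];cs,_=cv2.findContours(m.astype(np.uint8),0,2);cn=max(cs,key=cv2.contourArea)[:,0]
    print("bar px",m.sum(),rect(ray(K,E,cn,.068)[:,:2]),"z",np.nanmedian(z[m]))
E
python3 - <<'E'
from h import *
from cell import env
o=snap(env,"w11");status(o);print(o["joints"].round(2));bar("w11")
E
```

```text
t 20.6 p [ 637.7 -298.5  213.1] th 42.74 zax [-0.0031  0.0014 -1.    ] F [ 0.7  0.6 -0.3] w 60.3 g 0.0
[ 0.79  0.68 -0.62  1.42  0.4   1.18 -0.7 ]
bar px 1071 (array([ 639.3, -297.1]), array([12.8, 43.6]), 43.3) z 0.06749736587076921
```

View pics/w11.png

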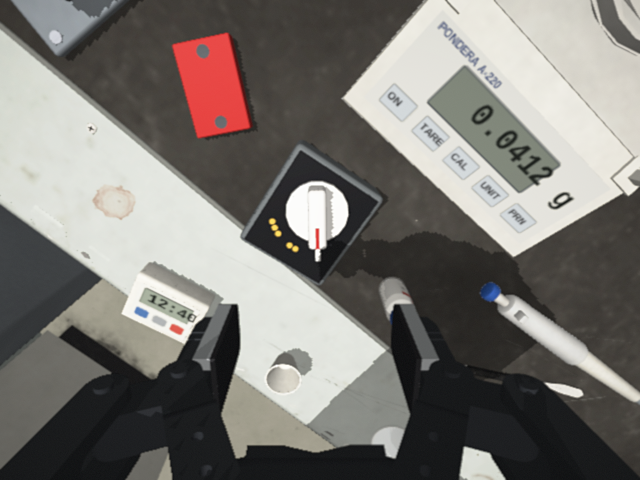

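The wrist view shows the knob at (317,212), with its red pointer at the white line (318,255), two dots at (292,247) and three at (275,228). I'll check clearance for the swing.

Run:
```python
from h import *
from cell import env
for n in("scene0","side0"):
    P=load(n)[-1].reshape(-1,3);P=P[(P[:,2]>.11)&(P[:,2]<.5)&(P[:,0]>.4)&(P[:,1]<-.05)&(P[:,1]>-.6)]
    r=np.hypot(P[:,0]-.639,P[:,1]+.297);i=np.argsort(r)[[50,200]];print(n,r[i],P[i].round(3))
o=env.get_obs();fine(o,(639.3,-297.1,80),43.3)
```

```text
scene0 [0.16759962 0.17016053] [[ 0.802 -0.26   0.214]
 [ 0.805 -0.262  0.147]]
side0 [0.16544208 0.16731954] [[ 0.804 -0.307  0.323]
 [ 0.803 -0.263  0.284]]
shift [ -0.2   1.8 133.6] rot [-0.19  0.01 -0.37]
```

>>> {"api": "jog_arm", "payload": {
  "commands": [
    [45, 0, 1.5, 0, 0, 0, -0.4],
    [45, 0, 0, 45, 0, 0, 0],
    [45, 0, 0, 45, 0, 0, 0],
    [45, 0, 0, 35, 0, 0, 0],
    [45, 0, 0, 0, 0, 0, 0],
    [45, 0, 0, 0, 0, 0, 0]
  ]
}}

```text
time: 21.25
position: [0.6409, -0.2959, 0.0906]
eef_rot: [-0.001, 0.929, 0.37, 0.0]
force: [0.7, -0.6, 0.8]
width: 0.0454
gripper_force: 0.0
```

Run:
```python
from h import *
from cell import env
o=env.get_obs();status(o);fine(o,(639.3,-297.1,68),43.3)
```

```text
t 21.25 p [ 640.9 -295.9   90.6] th 43.48 zax [-4.0e-04  1.3e-03 -1.0e+00] F [ 0.7 -0.6  0.8] w 45.4 g 0.0
shift [-2.  -0.2 22.6] rot [-0.07 -0.03  0.18]
```

>>> {"api": "jog_arm", "payload": {
  "commands": [
    [45, -2, -0.2, 12, 0, 0, 0],
    [45, 0, 0, 10, 0, 0, 0],
    [45, 0, 0, 0, 0, 0, 0],
    [45, 0, 0, 0, 0, 0, 0]
  ]
}}

```text
time: 21.65
position: [0.6388, -0.2991, 0.0687]
eef_rot: [0.0, 0.929, 0.369, 0.0]
force: [-0.1, 0.2, -0.4]
width: 0.045
gripper_force: 0.0
```

Run:
```python
from h import *
from cell import env
o=env.get_obs();status(o);fine(o,(639.3,-297.1,68),43.3)
```

```text
t 21.65 p [ 638.8 -299.1   68.7] th 43.33 zax [ 2.e-04 -2.e-04 -1.e+00] F [-0.1  0.2 -0.4] w 45.0 g 0.0
shift [ 1.8 -1.1  0.7] rot [ 0.02 -0.    0.03]
```

Adjust and close with moderate force.

>>> {"api": "jog_arm", "payload": {
  "commands": [
    [45, 1.2, -1, 0, 0, 0, 0],
    [45, 0, 0, 0, 0, 0, 0],
    [25, 0, 0, 0, 0, 0, 0],
    [8, 0, 0, 0, 0, 0, 0],
    [8, 0, 0, 0, 0, 0, 0],
    [8, 0, 0, 0, 0, 0, 0],
    [8, 0, 0, 0, 0, 0, 0]
  ],
  "force": 30
}}

```text
time: 22.35
position: [0.6393, -0.2978, 0.0688]
eef_rot: [0.0, 0.929, 0.369, 0.0]
force: [1.5, -1.2, 2.3]
width: 0.0126
gripper_force: 33.3
```

>>> {"api": "jog_arm", "payload": {
  "commands": [
    [8, 0, 0, 0, 0, 0, 6.9],
    [8, 0, 0, 0, 0, 0, 6.9],
    [8, 0, 0, 0, 0, 0, 6.9],
    [8, 0, 0, 0, 0, 0, 6.9],
    [8, 0, 0, 0, 0, 0, 6.9],
    [8, 0, 0, 0, 0, 0, 6.9],
    [8, 0, 0, 0, 0, 0, 6.9],
    [8, 0, 0, 0, 0, 0, 6.9],
    [8, 0, 0, 0, 0, 0, 6.9],
    [8, 0, 0, 0, 0, 0, 6.7],
    [8, 0, 0, 0, 0, 0, 0],
    [8, 0, 0, 0, 0, 0, 0]
  ]
}}

```text
time: 23.55
position: [0.6394, -0.2977, 0.0688]
eef_rot: [0.0, 0.976, -0.219, 0.0]
force: [0.1, -2.2, 2.9]
width: 0.012
gripper_force: 33.3
```

Run:
```python
from h import *
from cell import env
o=env.get_obs();status(o);print(o["torque"],43.3-68.75)
```

```text
t 23.55 p [ 639.4 -297.7   68.8] th -25.29 zax [ 9.e-04 -7.e-04 -1.e+00] F [ 0.1 -2.2  2.9] w 12.0 g 33.3
[-0.33259245 -0.25470635 -0.03853844] -25.450000000000003
```

Tool turned 68.6°. Release, rise and check with the cameras.

>>> {"api": "jog_arm", "payload": {
  "commands": [
    [20, 0, 0, 0, 0, 0, 0],
    [40, 0, 0, 0, 0, 0, 0],
    [45, 0, 0, -10, 0, 0, 0],
    [45, 0, 0, -45, 0, 0, 0],
    [45, 0, 0, -45, 0, 0, 0],
    [45, 0, 0, -45, 0, 0, 0],
    [45, 0, 0, 0, 0, 0, 0],
    [45, 0, 0, 0, 0, 0, 0]
  ]
}}

```text
time: 24.35
position: [0.6399, -0.2976, 0.2162]
eef_rot: [0.0, 0.975, -0.22, 0.002]
force: [0.5, 0.1, 0.4]
width: 0.0449
gripper_force: 0.0
```

Run:
```python
from h import *
from cell import env
o=snap(env,"w12");status(o);bar("w12")
snap(env,"scene2","scene");snap(env,"side2","side")
for n in("scene2","side2"):
    try: bar(n)
    except Exception as e: print(n,e)
    P=load(n)[-1];m=(np.hypot(P[...,0]-.655,P[...,1]+.036)<.018)&(P[...,2]>.03);print("stack z",np.median(P[m][:,2]))
    im=load(n)[0].astype(int);im0=load(n[:-1]+"0")[0].astype(int)
    for m,a,c in blobs(abs(im-im0).max(-1)>40,60): print("changed",n,c.round(),a)
a=cv2.imread("pics/w12.png")[120:340,200:440];b=cv2.imread("pics/side2.png")[160:440,230:420]
a=cv2.resize(a,None,fx=1.6,fy=1.6);b=cv2.resize(b,None,fx=2,fy=2)
c=np.zeros((560,a.shape[1]+b.shape[1],3),np.uint8);c[:a.shape[0],:a.shape[1]]=a;c[:b.shape[0],a.shape[1]:]=b;cv2.imwrite("pics/c2.png",c)
```

```text
t 24.35 p [ 639.9 -297.6  216.2] th -25.42 zax [ 0.0037 -0.0016 -1.    ] F [0.5 0.1 0.4] w 44.9 g 0.0
bar px 1049 (array([ 639.4, -298.6]), array([12.8, 43.5]), 155.1) z 0.06750934993638513
bar px 81 (array([ 638.4, -292.3]), array([14.3, 51.4]), 154.4) z 0.06850199437359927
stack z 0.06326820644500963
changed scene2 [296.   3.] 115
changed scene2 [618.  10.] 73
changed scene2 [568.  26.] 220
changed scene2 [309.  57.] 1164
changed scene2 [585.  49.] 167
changed scene2 [596. 153.] 7165
changed scene2 [311.  86.] 324
changed scene2 [325. 122.] 1461
changed scene2 [291. 139.] 147
changed scene2 [401. 226.] 1016
changed scene2 [232. 284.] 1141
changed scene2 [332. 293.] 663
changed scene2 [622. 350.] 4090
changed scene2 [584. 318.] 161
changed scene2 [312. 324.] 805
changed scene2 [264. 351.] 967
changed scene2 [573. 375.] 289
changed scene2 [519. 419.] 232
bar px 147 (array([ 637.6, -302.3]), array([16.6, 43.9]), 155.1) z 0.06673262250272649
stack z 0.061890281185369045
changed side2 [28. 10.] 944
changed side2 [372.  27.] 3445
changed side2 [22. 64.] 79
changed side2 [40. 72.] 481
changed side2 [63. 88.] 947
changed side2 [  6. 105.] 347
changed side2 [363. 190.] 3035
changed side2 [296. 219.] 442
changed side2 [283. 260.] 1127
changed side2 [351. 248.] 86
changed side2 [110. 255.] 69
changed side2 [ 37. 263.] 63
changed side2 [  9. 355.] 1988
changed side2 [348. 298.] 94
changed side2 [349. 348.] 95
changed side2 [284. 407.] 3182
changed side2 [334. 417.] 183
```

View pics/c2.png

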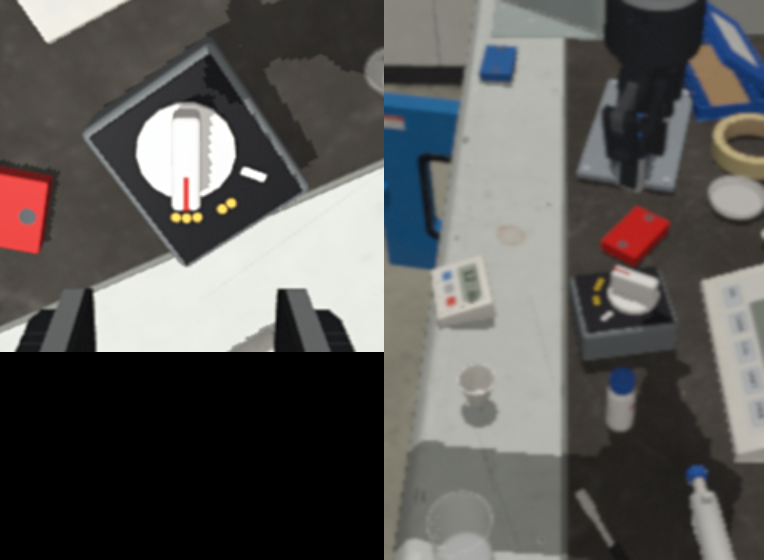

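The pointer sits on the middle of the three dots (crop about (186,215)), a turn of about 1.19 rad. The stack and bystanders are in place and the spare plate lies flat at (498,62). Handing in.

```bash
python3 -c "
from cell import env
print(env.job_done())"
```

```text
the job is handed in; nothing more can be done
None
```

Three plates are stacked flat and squared on the pad, with the top at about 62 mm inside the green band. The selector is on the three dots, the spare plate lies flat on the worktop, and the job was handed in at about 24.5 s; no verdict came back.

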